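Find the rocking knockout plug and hold it home

ROBOT

A 7-joint arm with a two-finger parallel gripper is mounted at the origin on the work surface. World frame = base frame: x ahead of the robot, y to its left, z up, the work surface at z = 0. Lengths are in m, angles in rad, forces in N, time in s.
With the tool pointing down it reaches from about 0.4 to 0.85 m from the base axis. Payload 4.5 kg.
Tool frame: the origin (TCP) lies at the very end of the fingers, on their centre line; the grasp point (between the pads) lies 19 mm behind it (pinch_z is the distance from the TCP to the grasp point, in m); z points along the fingers, y is the direction in which the jaws open and shut (so a half turn about z gives the same grasp; the last joint's range is limited). The gripper opens to 85 mm and grips with 20 to 120 N. Pads are 22 mm wide; open, the fingers measure 114 mm over their backs; the gripper's body (76 mm by 85 mm) begins 54 mm behind the grasp point. The pads swing forward as they close: fully open they stand 13 mm farther back than shut.
Start: joints at [-1.101, 0.689, -0.195, 1.565, 0.157, 0.902, -0.215], TCP at [0.264, 0.567, 0.231] pointing down, gripper open.
Joint ranges: [-3.01, 3.01], [-0.46, 2.08], [-1.47, 1.51], [0.13, 2.56], [-1, 4.14], [0.04, 2.09], [-2.66, 2.66]. Speed limits (rad/s): [2.57, 2.57, 3.14, 3.14, 3.14, 3.14, 3.14].

INTERFACE

Orientations are given as a unit quaternion [x, y, z, w].
In Python, from rig import * gives the robot as it stands.
- The arm moves only by the tool carry_out, never from a script. Its argument "moves" is a list that holds one entry, the list of rows, each a list of 7 numbers: the shift along the tool's x, y, z in m, then the turn, a rotation vector about the tool's x, y, z in degrees, then the finger opening in m, from 0 to 0.0854. A call has 1 to 8 rows; each row shifts and turns the commanded pose from where the row before left it, along the tool's axes as they then stand; what a row does not reach is not made up. A row lasts 1/8 s, in which the tool goes at most 62.5 mm and 10.7 degrees, less where a joint would pass 70% of its speed; a pose out of reach is approached as far as the arm can. A call with a gripper value outside its range is refused whole. The fingers move at their own pace and stop on an object; "grip_force" is the grip in N (left out, the last holds). Time passes only in rows, so rows that do not move let the fingers close. It gives the time, the measured TCP pose, the force and the opening at its end, in the units of the state.
- get_obs(): the state, without advancing time (a new reading comes with each control period).
- capture(name): name is "side" or "top"; returns a dict with "frame" (400x640x3 uint8, blue, green, red), "vertical_fov" (degrees; the focal length in pixels is half the picture's height over the tangent of half this angle, whatever the lens; pixels are square), "cx", "cy" (the principal point, pixels), "rvec" (rotation vector, rad) and "tvec" (3), from world to camera coordinates, as OpenCV has them. Camera axes: x right, y down, z forward; pixel columns grow to the right and rows downward; lengths in m; the calibration is good to about 2 mm. A picture is of the moment at which its call begins. There is no depth.
- close_job(): hands the job in, once; it reports no verdict.
Trained networks look in a picture, given as the dict that the camera call returned (one of the last four; its "shot" number tells which), for a name from the list of things; names that differ only in an ending like _2 or _b are one class to them, and where a whole thing is asked for, a point or a joint stands for the part that bears it (a point fixed in the world has none). Each returns a list of dicts, best first, with "conf" (0 to 1); they miss things now and then, are a little off and sometimes report something else, mostly with a low value. They report only what shows in the picture. A call takes as long as a camera call.
- masks_of(label, picture): "mask" (400x640 bool, what is visible of it) and "centre" ([row, column] in pixels, amid what is visible of it).
- mark_of(label, picture): "centre" ([row, column] in pixels: a listed point, or the origin of a listed thing).
The state is a dict: "clock": time; "joint_positions": joint angles; "joint_velocities": joint speeds; "joint_torque": joint torques, N m; "position": TCP position; "ee_rot": TCP orientation; "contact_force": force on the tool from outside, world axes, zero at the start; "ft_torque": the same for the moment, N m; "gripper_width": finger opening in m.
Only numpy, scipy, OpenCV 4.12 (cv2) and the standard library are available. Lean on these libraries where they do the work, as an engineer would, in place of code of your own. Each camera call takes 0.05 s, during which the arm holds its last target. There are 200 camera calls.

TASK

Five identical round plugs close the knockouts along the top of the steel wireway, and one of them has not gone home. Press them lightly near the rim with your fingertips to find the one that rocks, then press that plug down at its middle until it is flush with the wireway and keep it there, so that its tabs can be bent over from inside: finish while still holding it down. Use fingertip pressure only, do not pull the plug up, and leave everything else lying where it is.

Things in the scene. Friction and masses are not known exactly. Their poses are not given: they have to be found in the camera images.
- wireway: A grey painted steel wireway (box trunking), 100 mm wide, 100 high, 660 long, fixed to the bench, knockout face up, far side open. Origin: centre of its underside; x runs across it (away from the robot), y along it, z up; turned up to 0.22 rad. In its flat top face, 100 mm above the bench, five knockouts lie in a row 100 mm apart on the centre line, each closed by one plug.
- hole_1 (a point): First knockout from the wireway's +y end: its centre, on the top face (100 mm above the bench), under the middle of its plug; axes as the wireway's. Plug: round steel head, 74 mm across, 3 mm thick, flat but for a 47 mm wide, 0.7 mm high boss (look only). If home, its top is 103 mm above the bench and it gives nothing; if it is the loose one, see the joints.
- hole_2 (a point): Second knockout from the wireway's +y end: its centre, on the top face (100 mm above the bench), under the middle of its plug; axes as the wireway's. Plug: round steel head, 74 mm across, 3 mm thick, flat but for a 47 mm wide, 0.7 mm high boss (look only). If home, its top is 103 mm above the bench and it gives nothing; if it is the loose one, see the joints.
- hole_3 (a point): Third knockout from the wireway's +y end: its centre, on the top face (100 mm above the bench), under the middle of its plug; axes as the wireway's. Plug: round steel head, 74 mm across, 3 mm thick, flat but for a 47 mm wide, 0.7 mm high boss (look only). If home, its top is 103 mm above the bench and it gives nothing; if it is the loose one, see the joints.
- hole_4 (a point): Fourth knockout from the wireway's +y end: its centre, on the top face (100 mm above the bench), under the middle of its plug; axes as the wireway's. Plug: round steel head, 74 mm across, 3 mm thick, flat but for a 47 mm wide, 0.7 mm high boss (look only). If home, its top is 103 mm above the bench and it gives nothing; if it is the loose one, see the joints.
- hole_5 (a point): Fifth knockout from the wireway's +y end: its centre, on the top face (100 mm above the bench), under the middle of its plug; axes as the wireway's. Plug: round steel head, 74 mm across, 3 mm thick, flat but for a 47 mm wide, 0.7 mm high boss (look only). If home, its top is 103 mm above the bench and it gives nothing; if it is the loose one, see the joints.
- plug_travel (a joint): How far the loose plug (in any of the five places) is pressed down, in m: about 0 untouched, perched level on its spring legs with its head 4.5 mm off the wireway (head top 107.5 mm above the bench); 0.0045 fully home, flat on the wireway; negative if pulled up. Spring 1.6 N per mm: about 7 N at its middle holds it home; let go, it comes up again.
- plug_rock_across (a joint): Rock of the loose plug about the wireway's y axis, in rad: 0 level or home, positive when its far (+x) side is down. Pressed about 25 mm off its middle with 1 to 2 N, that side drops 3 to 4 mm until the rim meets the wireway (about 0.1 rad), and the other side does not; let go, it springs level.
- plug_rock_along (a joint): The same about the wireway's x axis, in rad: 0 level or home, positive when its -y side is down.
- locknut: Bystander, to be left alone: a steel conduit locknut (plain ring, 60 mm across, 8 mm high) lying on the wireway's top face near its +y end; origin under its centre.
- coupling: Bystander, to be left alone: a white pipe coupling (tube, 52 mm across, 55 mm tall) standing on the bench on the robot's side of the wireway; origin under its centre.
- screwdriver: Bystander, to be left alone: a yellow-handled screwdriver lying on the bench on the robot's side of the wireway, about along it.
- wrench: Bystander, to be left alone: a steel wrench lying on the bench beyond the wireway, about along it.
- jar: Bystander, to be left alone: a glass jar (62 mm across, 85 mm tall) standing beyond the wireway; origin under its centre.
- carton: Bystander, to be left alone: a small open cardboard box (75 x 110 x 50 mm) on the robot's side of the wireway; origin under its centre.
- tape_measure: Bystander, to be left alone: a black tape measure (40 x 66 x 62 mm) standing beyond the wireway; origin under its centre.

How it is judged:
By the outcome, as a careful person would: the job done as asked, in the order asked, and still so for the second after the job is handed in, while the arm keeps its last pose, push and grip.
It also fails if it takes over 45 s, if anything falls off the work surface, if the arm or the gripper's body presses on something with over 40 N, if the wrist force passes 120 N, or if a joint passes its speed limit or range.

## Working session

There is one attempt and no reset: what is moved stays moved. The work goes in short steps, Python scripts to look and compute and a tool call to move; the robot and the scene stay as the last step left them, time stands still between calls to the robot, and variables do not carry over. Pictures are saved under pics/ and viewed, about 8 in all and at most 12, crops included, and the job is handed in when it is done.

Besides the shell and the picture viewer there is one more tool, called after "Emit:" in YAML: its name, and indented under it one key for each argument. carry_out: Moves the arm, as the interface text tells. Its arguments: {"type":"object","properties":{"moves":{"type":"array"},"grip_force":{"type":"number"}},"required":["moves"]}

```bash
mkdir -p pics; ls
cat > h.py <<'E'
from rig import *
import numpy as np, cv2
from scipy.spatial.transform import Rotation as R
def cam(p):
    f=200/np.tan(np.radians(p["vertical_fov"])/2)
    K=np.array([[f,0,p["cx"]],[0,f,p["cy"]],[0,0,1.]])
    M=R.from_rotvec(np.ravel(p["rvec"])).as_matrix(); return K,M,np.ravel(p["tvec"])
def ray(p,rc):
    K,M,t=cam(p); d=M.T@np.linalg.inv(K)@[rc[1],rc[0],1]; return -M.T@t,d
def atz(p,rc,z):
    c,d=ray(p,rc); return c+d*(z-c[2])/d[2]
def proj(p,X):
    K,M,t=cam(p); q=K@(M@np.asarray(X)+t); return q[:2]/q[2]
def tri(p1,a,p2,b):
    c1,d1=ray(p1,a);c2,d2=ray(p2,b)
    s=np.linalg.lstsq(np.c_[d1,-d2],c2-c1,rcond=None)[0]
    A=c1+s[0]*d1;B=c2+s[1]*d2; return (A+B)/2,np.linalg.norm(A-B)
E
python3 - <<'E'
from h import *
np.set_printoptions(precision=4,suppress=True)
o=get_obs();print({k:np.round(o[k],4) for k in ("clock","position","ee_rot","contact_force","gripper_width")})
P={n:capture(n) for n in("side","top")}
for n,p in P.items():
    cv2.imwrite(f"pics/{n}0.png",p["frame"])
    print(n,-cam(p)[1].T@cam(p)[2])
    for l in ["wireway","hole_1"]:
        for d in mark_of(l,p): print(l,np.round(d["centre"],1),round(d["conf"],2),atz(p,d["centre"],0.1 if l!="wireway" else 0))
    for l in ["locknut","jar","tape_measure"]:
        for d in mark_of(l,p)[:1]: print(l,np.round(d["centre"],1),round(d["conf"],2),atz(p,d["centre"],0 if l!="locknut" else .1))
E
```

```text
pics
{'clock': np.float64(0.0), 'position': array([0.2636, 0.566 , 0.2305]), 'ee_rot': array([ 0.2161,  0.9764, -0.0009, -0.0001]), 'contact_force': array([ 0.3782,  0.5859, -0.2013]), 'gripper_width': np.float64(0.0853)}
side [ 0.0691 -0.4409  0.7771]
wireway [239.9 301.5] 0.6 [0.5322 0.0161 0.    ]
wireway [202.2 189.1] 0.38 [0.4384 0.2822 0.    ]
hole_1 [156.4 248.3] 0.74 [0.566  0.2092 0.1   ]
hole_1 [238.9 338.4] 0.61 [ 0.521  -0.0914  0.1   ]
hole_1 [183.5 272.4] 0.59 [0.5417 0.1071 0.1   ]
hole_1 [209.6 303.1] 0.59 [0.5308 0.0086 0.1   ]
locknut [138.5 228. ] 0.65 [0.5769 0.2913 0.1   ]
jar [287.8 424.5] 0.77 [ 0.6077 -0.2441  0.    ]
tape_measure [176.8 301.8] 0.96 [0.6765 0.153  0.    ]
top [0.4832 0.0536 0.9491]
wireway [217.2 333.8] 0.94 [0.5299 0.0143 0.    ]
hole_1 [213.4 336.1] 0.94 [0.5326 0.0137 0.1   ]
hole_1 [200.1 236.7] 0.82 [0.5616 0.2137 0.1   ]
hole_1 [205.9 284. ] 0.69 [0.5488 0.1185 0.1   ]
locknut [197.5 197. ] 0.56 [0.5677 0.2937 0.1   ]
jar [184.6 445.3] 0.87 [ 0.6012 -0.2401  0.    ]
tape_measure [149.8 268.4] 0.63 [0.6854 0.1615 0.    ]
```

View pics/side0.png

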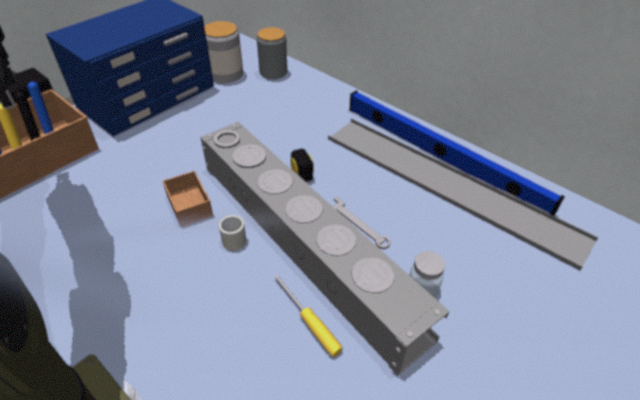

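View pics/top0.png

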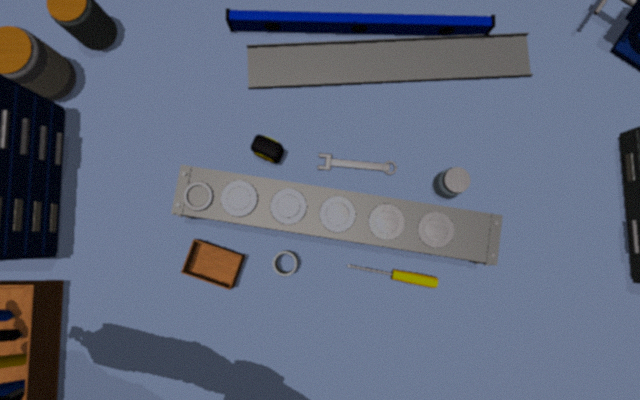

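The side view shows the plugs at (col,row) (249,155), (275,181), (304,208), (336,240) and (373,275). In the top view they are at (239,199), (288,206), (337,214), (386,222) and (436,230). The locknut lies beyond plug 1, and the other bystanders are off to the sides.

```bash
cat > m.py <<'E'
from h import *
np.set_printoptions(precision=4,suppress=True)
s=capture("side");t=capture("top")
S=[(249,155),(275,181),(304,208),(336,240),(373,275)];T=[(239,199),(288,206),(337,214),(386,222),(436,230)]
def refine(p,c,hw):  # centroid of the bright boss around the guess
    g=cv2.GaussianBlur(p["frame"],(3,3),0).mean(2);x,y=c
    w=g[y-hw:y+hw+1,x-hw:x+hw+1]; th=cv2.threshold(w.astype(np.uint8),0,255,cv2.THRESH_OTSU)[1]
    m=cv2.moments(th,True); return (y-hw+m["m01"]/m["m00"],x-hw+m["m10"]/m["m00"]),m["m00"]
C=[]
for a,b in zip(S,T):
    ra,na=refine(s,a,20);rb,nb=refine(t,b,23)
    X,e=tri(s,ra,t,rb);C.append(atz(t,rb,.103)); print(np.round(ra,1),na,np.round(rb,1),nb,X,round(e,4),C[-1])
C=np.array(C);i=np.arange(5)-2
for k in(0,1):print(np.polyfit(i,C[:,k],1))
a=np.polyfit(i,C[:,0],1)[0],np.polyfit(i,C[:,1],1)[0]; print("spacing",np.hypot(*a),"yaw",np.arctan2(a[0],-a[1]))
E
python3 m.py
```

```text
[154.  250.3] 1440.0 [200.8 241. ] 1162.0 [0.5612 0.2003 0.1148] 0.0066 [0.5597 0.2046 0.103 ]
[181.2 275.2] 1544.0 [205.4 287.5] 878.0 [0.551  0.1107 0.0976] 0.003 [0.5495 0.1113 0.103 ]
[206.  305.1] 845.0 [213.8 336.8] 935.0 [0.5339 0.0105 0.1059] 0.0066 [0.5316 0.0125 0.103 ]
[238.5 336.1] 923.0 [221.8 385.9] 949.0 [ 0.5161 -0.0873  0.1016] 0.004 [ 0.5146 -0.0857  0.103 ]
[273.5 373.3] 1121.0 [229.2 435.3] 947.0 [ 0.5002 -0.1863  0.1013] 0.0042 [ 0.4987 -0.1843  0.103 ]
[-0.0157  0.5308]
[-0.0975  0.0117]
spacing 0.09873302652211718 yaw -0.15968818979228222
```

Fitted wireway: third hole at (0.531, 0.012), yaw about -0.157, spacing 99 mm and plug heights about 0.10, all as expected. I'll approach plug 1 with the fingers shut and the tool aligned to the wireway.

Emit:
carry_out:
  moves:
    - [[0, 0, 0, 0, 0, -8, 0], [0, 0, 0, 0, 0, -8, 0], [-0.035, -0.033, 0, 0, 0, 0, 0], [-0.035, -0.033, 0, 0, 0, 0, 0], [-0.035, -0.033, 0, 0, 0, 0, 0], [-0.035, -0.033, 0, 0, 0, 0, 0], [-0.035, -0.033, 0, 0, 0, 0, 0], [-0.035, -0.033, 0, 0, 0, 0, 0]]
  grip_force: 20

```text
clock: 1.7
position: [0.4414, 0.3371, 0.2315]
ee_rot: [0.078, 0.997, 0.0, 0.0]
contact_force: [0.5, 0.1, 0.8]
gripper_width: 0.0001
```

Emit:
carry_out:
  moves:
    - [[-0.0285, -0.0265, 0, 0, 0, 0, 0], [-0.0285, -0.0265, 0, 0, 0, 0, 0], [-0.0285, -0.0265, 0, 0, 0, 0, 0], [-0.0285, -0.0265, 0, 0, 0, 0, 0], [0, 0, 0.04, 0, 0, 0, 0], [0, 0, 0.04, 0, 0, 0, 0], [0, 0, 0.026, 0, 0, 0, 0], [0, 0, 0, 0, 0, 0, 0]]

```text
clock: 2.7
position: [0.5352, 0.2151, 0.1237]
ee_rot: [0.078, 0.997, -0.001, -0.002]
contact_force: [-0.4, 0.2, 0.5]
gripper_width: 0.0003
```

```bash
cat > look.py <<'E'
import sys
from h import *
p=capture("side");q=capture("top");o=get_obs()
print(np.round(o["clock"],2),np.round(o["position"],4),np.round(o["contact_force"],2),np.round(o["ft_torque"],2))
u,v=proj(p,o["position"]).astype(int); print("tip side",u,v,"top",proj(q,o["position"]))
c=[]
for im,(u,v) in((p["frame"],proj(p,o["position"])),(q["frame"],proj(q,o["position"]))):
    u=int(np.clip(u,60,579));v=int(np.clip(v,60,339));c.append(cv2.resize(im[v-60:v+60,u-60:u+60],None,fx=3.3,fy=3.3,interpolation=cv2.INTER_CUBIC))
cv2.imwrite(sys.argv[1],np.hstack(c))
E
python3 look.py pics/a.png
```

```text
2.8 [0.537  0.2162 0.126 ] [-0.42  0.04 -0.57] [ 0.04  0.02 -0.04]
tip side 234 152 top [232.80680264 211.47293817]
```

View pics/a.png

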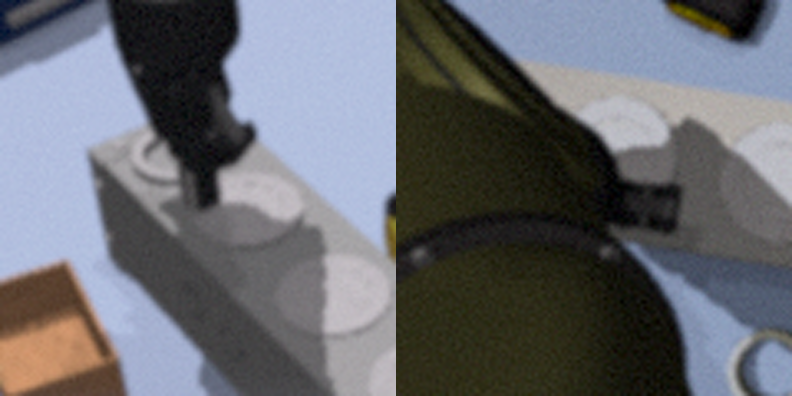

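The side view shows the shut fingertip at about pixel (236,154), over plug 1's robot-side rim, which matches the projected tip at (234,152). The top view is blocked by the arm. Single readings are noisy, so I'll average several.

Emit:
carry_out:
  moves:
    - [[0, 0, 0.013, 0, 0, 0, 0], [0, 0, 0, 0, 0, 0, 0], [0, 0, 0, 0, 0, 0, 0]]

```text
clock: 3.18
position: [0.5366, 0.2159, 0.1126]
ee_rot: [0.078, 0.997, 0.0, 0.0]
contact_force: [-0.9, -0.5, 0.3]
gripper_width: -0.0002
```

```bash
cat > avg.py <<'E'
from h import *
a=[]
for _ in range(5):
    capture("side"); o=get_obs(); a.append(np.r_[o["position"],o["contact_force"],o["ft_torque"]])
a=np.array(a); print(round(float(o["clock"]),2),"pos",a[:,:3].mean(0).round(4),"F",a[:,3:6].mean(0).round(2),"T",a[:,6:].mean(0).round(3),"sd z,Fz",a[:,[2,5]].std(0).round(4))
E
python3 avg.py
```

```text
3.42 pos [0.5367 0.2159 0.1126] F [-0.43  0.24  0.36] T [-0.006  0.013  0.006] sd z,Fz [0.     0.3187]
```

Emit:
carry_out:
  moves:
    - [[0, 0, 0.004, 0, 0, 0, 0], [0, 0, 0.002, 0, 0, 0, 0], [0, 0, 0.002, 0, 0, 0, 0], [0, 0, 0, 0, 0, 0, 0]]

```text
clock: 3.92
position: [0.5364, 0.2158, 0.1044]
ee_rot: [0.078, 0.997, -0.0, -0.0]
contact_force: [-1.9, 0.0, 2.8]
gripper_width: -0.0001
```

```bash
python3 avg.py
```

```text
4.17 pos [0.5364 0.2159 0.1044] F [-0.73 -0.19  1.97] T [-0.018  0.197  0.002] sd z,Fz [0.     0.4089]
```

Emit:
carry_out:
  moves:
    - [[0, 0, -0.0015, 0, 0, 0, 0], [0, 0, 0, 0, 0, 0, 0]]

```text
clock: 4.42
position: [0.5367, 0.2158, 0.1058]
ee_rot: [0.078, 0.997, 0.0, 0.0]
contact_force: [-0.7, -0.5, 0.4]
gripper_width: 0.0003
```

```bash
python3 avg.py
```

```text
4.67 pos [0.5366 0.2158 0.1058] F [0.13 0.06 0.03] T [ 0.016 -0.031  0.005] sd z,Fz [0.     0.7206]
```

Emit:
carry_out:
  moves:
    - [[0, 0, -0.012, 0, 0, 0, 0], [0, -0.034, 0, 0, 0, 0, 0], [0, -0.034, 0, 0, 0, 0, 0], [0, -0.034, 0, 0, 0, 0, 0], [0, 0, 0, 0, 0, 0, 0], [0, 0, 0.009, 0, 0, 0, 0], [0, 0, 0.003, 0, 0, 0, 0], [0, 0, 0, 0, 0, 0, 0]]

```text
clock: 5.68
position: [0.5203, 0.1161, 0.1054]
ee_rot: [0.077, 0.997, 0.0, -0.0]
contact_force: [-0.3, 0.4, -0.9]
gripper_width: -0.0003
```

```bash
python3 avg.py
```

```text
5.92 pos [0.5206 0.1156 0.1057] F [ 0.13 -0.13 -0.01] T [-0.007 -0.003  0.001] sd z,Fz [1.000e-04 4.571e-01]
```

Emit:
carry_out:
  moves:
    - [[0, 0, 0.0014, 0, 0, 0, 0], [0, 0, 0, 0, 0, 0, 0], [0, 0, 0, 0, 0, 0, 0]]

```text
clock: 6.3
position: [0.5206, 0.1151, 0.1044]
ee_rot: [0.078, 0.997, 0.0, 0.0]
contact_force: [-0.4, -0.1, 0.0]
gripper_width: -0.0002
```

```bash
python3 avg.py
```

```text
6.55 pos [0.5206 0.1151 0.1044] F [ 0.59 -0.27 -0.16] T [ 0.003 -0.022  0.019] sd z,Fz [0.     0.6064]
```

Emit:
carry_out:
  moves:
    - [[0, 0, 0.0015, 0, 0, 0, 0], [0, 0, 0, 0, 0, 0, 0], [0, 0, 0, 0, 0, 0, 0]]

```text
clock: 6.92
position: [0.5207, 0.1151, 0.1031]
ee_rot: [0.078, 0.997, 0.0, 0.0]
contact_force: [-0.6, -0.3, 5.5]
gripper_width: 0.0001
```

```bash
python3 avg.py
```

```text
7.17 pos [0.5207 0.1151 0.1031] F [-0.69 -0.09  5.33] T [-0.049  0.203 -0.013] sd z,Fz [0.     0.5679]
```

Plug 2 is rigid at 0.103, so it is home. Plug 1 gave 2 N about 1.4 mm higher, so I'll go back and probe it more finely.

Emit:
carry_out:
  moves:
    - [[0, 0, -0.012, 0, 0, 0, 0], [0, 0.034, 0, 0, 0, 0, 0], [0, 0.034, 0, 0, 0, 0, 0], [0, 0.033, 0, 0, 0, 0, 0], [0, 0, 0, 0, 0, 0, 0], [0, 0, 0.008, 0, 0, 0, 0], [0, 0, 0.002, 0, 0, 0, 0], [0, 0, 0, 0, 0, 0, 0]]

```text
clock: 8.18
position: [0.536, 0.2132, 0.1046]
ee_rot: [0.079, 0.997, -0.001, -0.001]
contact_force: [-0.6, -0.9, 1.2]
gripper_width: -0.0004
```

```bash
python3 avg.py;python3 avg.py
```

```text
8.43 pos [0.5363 0.2142 0.1049] F [ 0.11 -0.35  0.13] T [-0.052  0.001  0.001] sd z,Fz [1.000e-04 2.295e-01]
8.68 pos [0.5364 0.2148 0.1049] F [-0.06 -0.22  0.27] T [-0.061  0.016  0.017] sd z,Fz [0.     0.3364]
```

Emit:
carry_out:
  moves:
    - [[0, 0, 0.001, 0, 0, 0, 0], [0, 0, 0, 0, 0, 0, 0], [0, 0, 0, 0, 0, 0, 0]]

```text
clock: 9.05
position: [0.5365, 0.2149, 0.1042]
ee_rot: [0.078, 0.997, 0.0, 0.0]
contact_force: [-0.4, -1.2, 4.4]
gripper_width: -0.0002
```

```bash
python3 avg.py
```

```text
9.3 pos [0.5365 0.2149 0.1041] F [-0.53 -0.37  4.94] T [-0.172  0.12  -0.024] sd z,Fz [0.     0.4599]
```

Emit:
carry_out:
  moves:
    - [[0, 0, 0.001, 0, 0, 0, 0], [0, 0, 0, 0, 0, 0, 0], [0, 0, 0, 0, 0, 0, 0]]

```text
clock: 9.68
position: [0.5366, 0.2149, 0.1037]
ee_rot: [0.078, 0.997, 0.0, 0.0]
contact_force: [-2.1, -0.5, 9.7]
gripper_width: -0.0003
```

```bash
python3 avg.py
```

```text
9.93 pos [0.5366 0.2149 0.1037] F [-1.64 -1.53  9.7 ] T [-0.269  0.307 -0.028] sd z,Fz [0.     0.3793]
```

Emit:
carry_out:
  moves:
    - [[0, 0, -0.01, 0, 0, 0, 0], [-0.026, 0, 0, 0, 0, 0, 0], [0, 0, 0.005, 0, 0, 0, 0], [0, 0, 0.0025, 0, 0, 0, 0], [0, 0, 0, 0, 0, 0, 0]]

```text
clock: 10.55
position: [0.5617, 0.2106, 0.1055]
ee_rot: [0.078, 0.997, -0.0, 0.0]
contact_force: [0.9, -1.1, 2.5]
gripper_width: -0.0001
```

```bash
python3 avg.py
```

```text
10.8 pos [0.5617 0.2106 0.1056] F [ 0.9 -1.7  3.4] T [-0.381 -0.252 -0.007] sd z,Fz [0.     0.3587]
```

Emit:
carry_out:
  moves:
    - [[0, 0, -0.001, 0, 0, 0, 0], [0, 0, 0, 0, 0, 0, 0], [0, 0, 0, 0, 0, 0, 0]]

```text
clock: 11.18
position: [0.5617, 0.2109, 0.1063]
ee_rot: [0.078, 0.997, 0.0, -0.0]
contact_force: [0.5, -0.9, 1.6]
gripper_width: -0.0002
```

```bash
python3 avg.py
```

```text
11.43 pos [0.5617 0.2109 0.1063] F [-0.34 -0.89  1.96] T [-0.255 -0.01  -0.002] sd z,Fz [0.     0.4905]
```

Emit:
carry_out:
  moves:
    - [[0, 0, 0.002, 0, 0, 0, 0], [0, 0, 0, 0, 0, 0, 0], [0, 0, 0, 0, 0, 0, 0]]

```text
clock: 11.8
position: [0.5617, 0.2109, 0.1045]
ee_rot: [0.078, 0.997, -0.0, -0.0]
contact_force: [-0.8, -0.2, 4.6]
gripper_width: 0.0003
```

```bash
python3 avg.py
```

```text
12.05 pos [0.5617 0.2109 0.1045] F [-1.37 -0.78  5.01] T [-0.262  0.304 -0.002] sd z,Fz [0.     0.5231]
```

At its middle, plug 1 yields at about 1.7 N/mm from 107.5 mm, so it is the loose one. Now I'll press it home.

Emit:
carry_out:
  moves:
    - [[0, 0, 0.001, 0, 0, 0, 0], [0, 0, 0.001, 0, 0, 0, 0], [0, 0, 0, 0, 0, 0, 0], [0, 0, 0, 0, 0, 0, 0]]

```text
clock: 12.55
position: [0.5618, 0.2109, 0.1031]
ee_rot: [0.078, 0.997, -0.0, -0.0]
contact_force: [-2.7, -1.3, 10.0]
gripper_width: 0.0001
```

```bash
python3 avg.py
```

```text
12.8 pos [0.5618 0.2109 0.1031] F [-2.88 -1.4  10.55] T [-0.382  0.675 -0.022] sd z,Fz [0.    0.385]
```

Emit:
carry_out:
  moves:
    - [[0, 0, 0.0008, 0, 0, 0, 0], [0, 0, 0, 0, 0, 0, 0], [0, 0, 0, 0, 0, 0, 0]]

```text
clock: 13.18
position: [0.5618, 0.2108, 0.1031]
ee_rot: [0.078, 0.997, -0.0, 0.0]
contact_force: [-3.9, -2.4, 15.9]
gripper_width: -0.0001
```

```bash
python3 avg.py; python3 look.py pics/b.png
```

```text
13.43 pos [0.5618 0.2109 0.1031] F [-4.39 -2.42 16.42] T [-0.556  1.013 -0.026] sd z,Fz [0.     0.3994]
13.52 [0.5618 0.2109 0.1031] [-4.5  -1.87 15.93] [-0.51  0.96 -0.01]
tip side 246 155 top [237.84671082 199.84233496]
```

View pics/b.png

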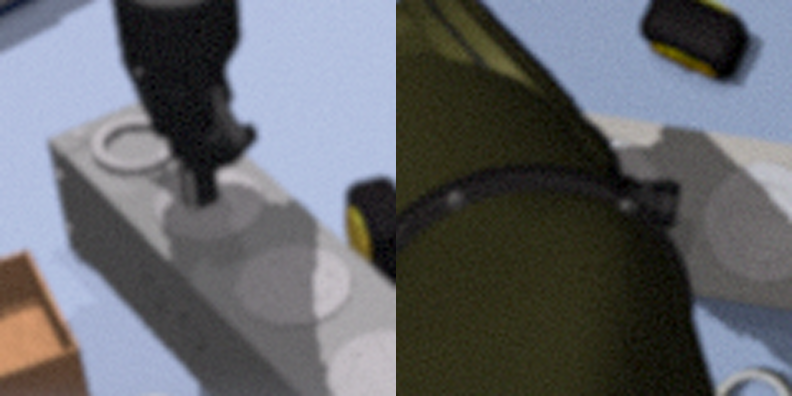

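The side view shows the fingertip on plug 1's middle, near pixel (248,155), with the plug flat and the locknut where it was. At z = 0.1031 more push gives no more travel, so it is flush. I'll ease the push slightly and hand in.

Emit:
carry_out:
  moves:
    - [[0, 0, -0.0005, 0, 0, 0, 0], [0, 0, 0, 0, 0, 0, 0], [0, 0, 0, 0, 0, 0, 0], [0, 0, 0, 0, 0, 0, 0]]

```text
clock: 14.02
position: [0.5618, 0.2108, 0.1031]
ee_rot: [0.078, 0.997, -0.0, 0.0]
contact_force: [-3.5, -1.6, 12.1]
gripper_width: -0.0002
```

```bash
python3 avg.py; python3 -c "
from rig import *
print(close_job())"
```

```text
14.28 pos [0.5618 0.2109 0.1031] F [-3.6  -1.88 13.01] T [-0.428  0.812 -0.012] sd z,Fz [0.     0.4465]
the job is handed in; nothing more can be done
None
```

The loose plug is plug 1, the one nearest the +y end. I pressed it flush at its middle and handed the job in at about 14 s with the fingertips still holding it down.

- **Finding it:** I pressed plugs 1 and 2 near the robot-side rim and stopped there. Plugs 3 to 5 were never touched.
    - Plug 2 gave nothing and stood rigid at 103 mm, so it is home.
    - Plug 1's rim test was not clear by itself. There was almost no force (about 0.2 N) down to 105 mm, then it stiffened near 104 mm.
    - A light press at plug 1's middle settled it: 2.0 N at 106.3 mm, 3.4 N at 105.6 mm and 5.0 N at 104.5 mm. That is about 1.7 N/mm, close to the stated spring.
- **Last checks:** The fingertips stand at 103.1 mm with about 13 N of push, and pushing harder (16 N) gave no further travel. There is also a sideways force of about 4 N. The side view showed the plug lying flat; the locknut, tape measure and carton in view appeared undisturbed. The top view of the fingertip was blocked by the arm.

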